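# Lay the tall slab vase down against the fence

### The arm

A 6-joint arm with a two-finger parallel gripper is mounted at the origin on the work surface. World frame = base frame: x ahead of the robot, y to its left, z up, the work surface at z = 0. Lengths are in m, angles in degrees, forces in N, time in s.
With the tool pointing down it reaches from about 0.4 to 0.825 m from the base axis. Payload 7 kg.
Tool frame: the origin (TCP) lies midway between the tips of the shut fingers; the grasp point (between the pads) lies 19 mm behind it; z points along the fingers, y is the line along which they close (so a half turn about z gives the same grasp; the last joint's range is limited). The gripper opens to 88 mm and grips with 3 to 60 N. Pads are 19 mm wide; open, the fingers measure 130 mm over their backs; the gripper's body (78 mm by 193 mm) begins 47 mm behind the grasp point.
Start: joints at [-55.915, 20.546, 0.682, 0, -70.136, -16.507], TCP at [0.204, -0.643, 0.227] pointing down, gripper open.
Joint ranges: [-176.03, 176.03], [-82.01, 121.73], [-58.28, 71.71], [-173.87, 95.51], [-174.79, -0.11], [-173.66, 173.66]. Speed limits (degrees/s): [136.94, 136.94, 172.46, 180, 180, 180].

### API

Orientations are given as [roll, pitch, yaw] about the fixed x, y, z axes, in that order (R = Rz(yaw) Ry(pitch) Rx(roll)).
In Python, from plant import ctrl gives the robot as it stands.
- The arm moves only by the tool arm_command, never from a script. Its argument "steps" is a list of rows, each an object with "translation": the shift along the tool's x, y, z in mm, a list of three; "rotation": the turn, a rotation vector about the tool's x, y, z in units of 5 degrees (1.0 is 5 degrees), a list of three; "claw": the finger opening in mm, from 0 to 87.6. In form: [{"translation": [x, y, z], "rotation": [rx, ry, rz], "claw": claw}, ...]. A call has 1 to 5 rows; each row is the pose to reach, as a shift and turn from the pose commanded when the call began, along the tool's axes at that moment; what a row does not reach only later rows make up. A row lasts 1/10 s, in which the tool goes at most 50 mm and 8.59 degrees, less where a joint would pass 70% of its speed; a pose out of reach is approached as far as the arm can. A call with a gripper value outside its range is refused whole. The fingers move at their own pace and stop on an object; the grip force is fixed at half the most. Time passes only in rows, so rows that repeat a pose let the fingers close. It gives the time, the measured TCP pose, the force, the opening and the grip force at its end, in the units of the state.
- ctrl.get_obs(): the state, without advancing time (a new reading comes with each control period).
- ctrl.snapshot(name): name is "scene" or "top" or "wrist"; returns (picture, depth): 384x512x3 uint8, red, green, blue; 384x512 float32, m along the optical axis (not along the pixel's ray), 0 where there is no reading.
- ctrl.calibration(name): a dict with "vertical_fov" (degrees; the focal length in pixels is half the picture's height over the tangent of half this angle, whatever the lens; pixels are square), "cx", "cy" (the principal point, pixels), "rvec" (rotation vector, rad) and "tvec" (3), from world to camera coordinates, as OpenCV has them; the wrist camera has in their place "hand_eye" (4x4, takes a point from camera to tool coordinates, whose origin is the TCP and whose axes are the flange's). Camera axes: x right, y down, z forward; pixel columns grow to the right and rows downward; lengths in m; the calibration is good to about 2 mm. A picture is of the moment at which its call begins: read the wrist's pose just before it. calibration takes no time and is no camera call.
- ctrl.close_job(): hands the job in; it is judged then, once.
The state is a dict: "clock": time; "joint_pos": joint angles; "qvel": joint speeds; "tau": joint torques, N m; "tool_pos": TCP position; "orientation": TCP orientation; "force": force on the tool from outside, world axes, zero at the start; "moment": the same for the moment, N m; "opening": finger opening in m; "gripper_force": force on a finger pad.
Only numpy, scipy, OpenCV 4.12 (cv2) and the standard library are available. Lean on these libraries where they do the work, as an engineer would, in place of code of your own. Each camera call takes 0.05 s, during which the arm holds its last target. There are 200 camera calls.

### The job

The tall square vase stands on the cork-faced board with its back to the wooden fence. Lay it down for brushing: with the fingertips only, never pinching or lifting it, tip it away from the fence onto its side, easing it all the way down so it lands gently, then push it lightly back along the board until its foot sits flush against the fence. Leave the jars and the other pots where they are.

Things in the scene. Friction and masses are not known exactly. Their poses are not given: they have to be found in the camera images.
- vase: Square open-topped clay vase, blue band at foot and rim, loose: 80 x 80 mm, 200 mm tall, walls and bottom 5 mm (mouth 70 x 70 mm, hollow to the bottom), 0.4 to 0.7 kg, centre of mass 80 to 90 mm up. Origin: centre of its underside; z up its axis to the mouth, x to the fence, -x its front, the side to land on. Falls past a lean of about 25 degrees. Laid down, z points away from the fence and x up.
- vase_mouth (a point): Centre of the vase's mouth, level with the rim, 200 mm from the underside along the vase's z.
- vase_front_foot (a point): Middle of the vase's front bottom edge, 40 mm from the vase's origin along its -x: the edge it tips over. It stays down on the board through the whole job. It can slide a little while the vase is being lowered.
- board: Fixed board, 360 mm (x) by 260 mm (y), cork top 15 mm above the table. Origin at the centre of its underside, z up. The upright fence stands across its +x end: its cork face looks to -x, 158 mm from the origin, its top 65 mm above the table. The vase is tipped towards -x. At the start its back is 3 to 30 mm from the fence and up to 5 degrees out of square.
- jar_blue: Jar of underglaze, blue with a white lid, 45 mm across, 58 mm tall, loose, standing on the board beside the vase. Origin at the centre of its underside.
- jar_yellow: The same jar in yellow, standing on the board beside the vase.
- jar_red: The same jar in red, standing on the board beside the vase.
- brush_mug: Teal mug with brushes, 80 mm across, 95 mm tall (brushes to 220 mm), loose on the table right of the board. Origin at the centre of its underside.
- kiln_post: Cream square kiln post standing on end, 40 x 40 x 150 mm, loose on the table right of the board. Origin at the centre of its underside.
- pitcher: Clay pitcher, about 96 mm across, 135 mm tall, loose on the table left of the board. Origin at the centre of its underside.
- bowl: Cream bowl, 120 mm across, 55 mm tall, loose on the table left of the board. Origin at the centre of its underside.

How it is judged:
By the outcome, as a careful person would: the job done as asked, in the order asked, and still so for the second after the job is handed in, with the robot touching nothing.
It also fails if it takes over 61 s, if anything falls off the work surface, if the arm or the gripper's body presses on something with over 40 N, if the wrist force passes 120 N, or if a joint passes its speed limit or range.

## Working session

There is one attempt and no reset: what is moved stays moved. The work goes in short steps, Python scripts to look and compute and a tool call to move; the robot and the scene stay as the last step left them, time stands still between calls to the robot, and variables do not carry over. Pictures are saved under pics/ and viewed, at most 10 in all, crops included, and the job is handed in when it is done.

Besides the shell and the picture viewer there is one more tool, called after "Call:" as name(argument=value, ...), one argument or row to a line, values as JSON. arm_command: Moves the arm, as the interface text tells. Its arguments: {"type":"object","properties":{"steps":{"type":"array"}},"required":["steps"]}

```bash
mkdir -p pics; ls
cat > h.py <<'E'
import numpy as np, cv2
from plant import ctrl
from scipy.spatial.transform import Rotation as R
def cam(n):
    c=ctrl.calibration(n); f=192/np.tan(np.radians(c["vertical_fov"])/2)
    if "hand_eye" in c:
        o=ctrl.get_obs(); T=np.eye(4); T[:3,:3]=R.from_euler('xyz',o["orientation"],degrees=True).as_matrix(); T[:3,3]=o["tool_pos"]
        W=T@np.array(c["hand_eye"])
    else:
        M=np.eye(4); M[:3,:3]=cv2.Rodrigues(np.array(c["rvec"],float))[0]; M[:3,3]=np.ravel(c["tvec"]); W=np.linalg.inv(M)
    return f,c["cx"],c["cy"],W
def shot(n,save=None):
    C=cam(n); im,d=ctrl.snapshot(n)
    if save: cv2.imwrite(f"pics/{save}.png",im[:,:,::-1])
    f,cx,cy,W=C
    v,u=np.mgrid[:384,:512]
    P=np.stack([(u-cx)/f*d,(v-cy)/f*d,d],-1)@W[:3,:3].T+W[:3,3]
    P[d==0]=np.nan
    return im,d,P,C
E
python3 - <<'E'
from h import *
o=ctrl.get_obs();print({k:np.round(v,3) for k,v in o.items()})
for n in("scene","top"):
    im,d,P,C=shot(n,n+"0"); np.savez(n+"0.npz",im=im,d=d,P=P)
    print(n,C[3].round(3).tolist(),C[0])
a=cv2.imread("pics/scene0.png");b=cv2.imread("pics/top0.png")
E
```

```text
pics
{'clock': np.float64(0.0), 'joint_pos': array([-5.5916e+01,  2.0592e+01,  6.3700e-01, -2.1000e-02, -7.0137e+01,
       -1.6507e+01]), 'qvel': array([-0.075, -0.035,  0.039,  0.013, -0.05 , -0.032]), 'tau': array([ 0.0000e+00, -5.8272e+01,  2.9306e+01,  6.9970e+00,  7.0000e-03,
       -0.0000e+00]), 'tool_pos': array([ 0.204, -0.643,  0.226]), 'orientation': array([ 1.79906e+02, -7.00000e-03, -1.62430e+02]), 'force': array([-0.454, -1.068,  0.381]), 'moment': array([ 0.023,  0.029, -0.063]), 'gripper_force': np.float64(0.0), 'opening': np.float64(0.087)}
scene [[-0.578, 0.684, -0.445, 1.061], [0.816, 0.483, -0.319, 0.388], [-0.003, -0.547, -0.837, 1.127], [0.0, 0.0, 0.0, 1.0]] 387.6706457693394
top [[0.003, -0.991, 0.134, 0.335], [-1.0, -0.004, -0.003, 0.031], [0.004, -0.134, -0.991, 1.557], [0.0, 0.0, 0.0, 1.0]] 485.5773868913321
```

View pics/scene0.png

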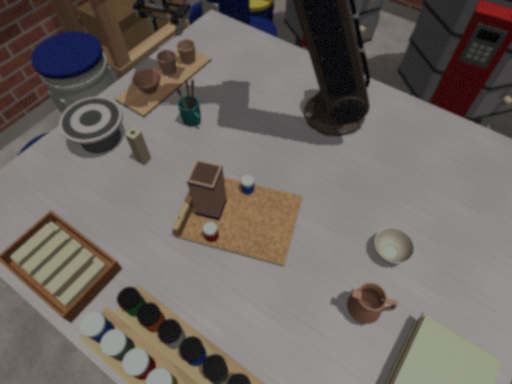

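View pics/top0.png

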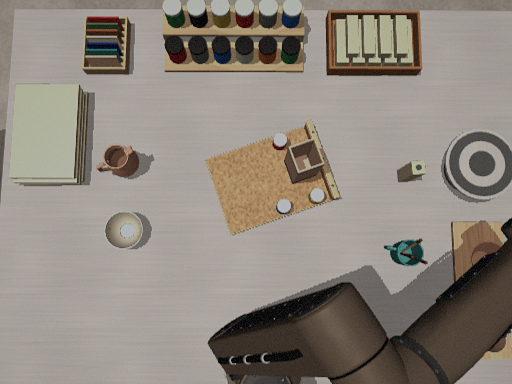

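The top view shows the board at about (275,178) px with its fence at the right (312,122)-(337,198). The vase mouth is at (305,159), and the jars are at (280,141), (317,196) and (284,206). I'll get the positions from depth.

Run:
```python
from h import *
z=np.load("top0.npz");im=z["im"];P=z["P"]
v,u=np.mgrid[:384,:512]; roi=(u>195)&(u<350)&(v>110)&(v<245)
def rect(m,name):
    m=m.astype(np.uint8); n,l,s,c=cv2.connectedComponentsWithStats(m)
    for i in range(1,n):
        if s[i,4]<25: continue
        Q=P[l==i]; (x,y),(w,h),a=cv2.minAreaRect((Q[:,:2]*1000).astype(np.float32))
        print(name,s[i,4],"c",round(x,1),round(y,1),"wh",round(w,1),round(h,1),"a",round(a,1),"z",np.nanmedian(Q[:,2]).round(4),im[l==i].mean(0).round(),c[i].round())
Z=P[:,:,2]
hsv=cv2.cvtColor(im,cv2.COLOR_RGB2HSV)
rect(roi&(Z>0.2),"rim"); rect(roi&(abs(Z-0.065)<.006),"fence/65");rect(roi&(abs(Z-0.073)<.005),"jar"); rect(roi&(abs(Z-0.015)<.006),"board")
rect(roi&(Z>.008),"boardall")
allm=(Z>0.03)&(u<440)&(v<280)&(v>75); rect(allm,"other")
```

```text
rim 285 c 621.0 -115.6 wh 81.7 82.6 a 19.6 z 0.2143 [152. 140. 119.] [306. 155.]
fence/65 424 c 641.9 -182.1 wh 258.8 23.1 a 19.3 z 0.066 [159. 141. 108.] [323. 161.]
jar 121 c 701.2 -48.7 wh 41.0 38.3 a 87.2 z 0.0736 [176. 179. 180.] [280. 139.]
jar 127 c 526.1 -162.3 wh 40.8 40.7 a 2.2 z 0.0741 [176. 177. 178.] [317. 195.]
jar 120 c 493.6 -61.1 wh 39.6 39.8 a 26.2 z 0.0735 [176. 179. 182.] [284. 205.]
board 6082 c 583.2 -13.4 wh 264.0 343.3 a 18.6 z 0.016 [166. 135.  97.] [260. 183.]
board 28 c 642.3 -121.0 wh 33.9 13.1 a 1.3 z 0.0187 [134. 106.  87.] [301. 161.]
boardall 9106 c 589.2 -29.8 wh 266.6 382.2 a 19.5 z 0.0179 [156. 129.  97.] [272. 178.]
other 6958 c 718.0 682.7 wh 312.9 209.6 a 0.2 z 0.0844 [167. 168. 148.] [ 47. 134.]
other 1598 c 625.4 -135.3 wh 258.9 122.5 a 19.4 z 0.0959 [114.  97.  78.] [310. 160.]
other 185 c 699.9 -49.0 wh 42.6 40.8 a 3.6 z 0.0727 [156. 148. 147.] [279. 141.]
other 811 c 630.7 448.0 wh 105.8 88.9 a 79.3 z 0.0959 [100.  75.  61.] [119. 160.]
other 405 c 599.5 -452.1 wh 40.4 42.3 a 3.9 z 0.1373 [119. 114.  96.] [412. 170.]
other 182 c 525.4 -161.8 wh 42.1 41.6 a 2.2 z 0.074 [166. 166. 161.] [316. 195.]
other 175 c 493.2 -59.7 wh 42.6 42.5 a 4.6 z 0.0733 [163. 166. 172.] [283. 206.]
other 460 c 417.7 433.5 wh 114.3 118.8 a 0.4 z 0.0489 [134. 128. 116.] [120. 229.]
other 566 c 349.3 -430.0 wh 77.9 96.9 a 17.5 z 0.0824 [46. 68. 63.] [408. 252.]
```

Call:
arm_command(
  steps=[
    {"translation": [0, 0, -50], "rotation": [0, 0, -0.36], "claw": 20},
    {"translation": [-10, 6, -90], "rotation": [0, 0, -0.36], "claw": 20},
    {"translation": [-50, 30, -100], "rotation": [0, 0, -0.36], "claw": 20},
    {"translation": [-92, 55, -100], "rotation": [0, 0, -0.36], "claw": 20},
    {"translation": [-134, 80, -100], "rotation": [0, 0, -0.36], "claw": 20},
  ],
)

```text
clock: 0.6
tool_pos: [0.3081, -0.5255, 0.3266]
orientation: [-180.0, 0.0, -160.7]
force: [1.4, -0.5, 0.2]
opening: 0.0533
gripper_force: 0.0
```

Call:
arm_command(
  steps=[
    {"translation": [-43, 25, 0], "rotation": [0, 0, 0], "claw": 20},
    {"translation": [-86, 50, 0], "rotation": [0, 0, 0], "claw": 20},
    {"translation": [-129, 75, 0], "rotation": [0, 0, 0], "claw": 20},
    {"translation": [-172, 100, 0], "rotation": [0, 0, 0], "claw": 20},
    {"translation": [-215, 125, 0], "rotation": [0, 0, 0], "claw": 20},
  ],
)

```text
clock: 1.1
tool_pos: [0.4696, -0.3355, 0.3265]
orientation: [180.0, -0.0, -160.6]
force: [0.5, -0.9, -0.1]
opening: 0.0208
gripper_force: 0.0
```

Call:
arm_command(
  steps=[
    {"translation": [-43, 24, 0], "rotation": [0, 0, 0], "claw": 16},
    {"translation": [-87, 48, 0], "rotation": [0, 0, 0], "claw": 16},
    {"translation": [-130, 73, 0], "rotation": [0, 0, 0], "claw": 16},
    {"translation": [-174, 97, 0], "rotation": [0, 0, 0], "claw": 16},
    {"translation": [-217, 121, 0], "rotation": [0, 0, 0], "claw": 16},
  ],
)

```text
clock: 1.6
tool_pos: [0.6342, -0.1494, 0.3263]
orientation: [180.0, -0.0, -160.6]
force: [1.1, -1.2, -0.0]
opening: 0.0163
gripper_force: 0.0
```

Run:
```python
from h import *
im,d,P,C=shot("wrist","w1"); np.savez("w1.npz",im=im,d=d,P=P)
o=ctrl.get_obs();print({k:np.round(v,4) for k,v in o.items()})
print(np.round(ctrl.calibration("wrist")["hand_eye"],3))
```

```text
{'clock': np.float64(1.65), 'joint_pos': array([ 4.23080e+00,  1.62500e+01,  7.12880e+00, -5.66000e-02,
       -8.09131e+01, -7.46663e+01]), 'qvel': array([-3.135 , -1.3933, -4.8073, -0.7644,  0.5818,  5.9727]), 'tau': array([ -2.8793, -68.3178,  28.4784,   8.0476,  -1.6108,   0.4441]), 'tool_pos': array([ 0.6382, -0.1447,  0.3246]), 'orientation': array([ 1.799371e+02, -1.830000e-02, -1.604444e+02]), 'force': array([4.3002, 1.4429, 0.2791]), 'moment': array([ 0.1966, -0.6806,  0.0291]), 'gripper_force': np.float64(0.0), 'opening': np.float64(0.016)}
[[ 0.    -0.958 -0.287  0.078]
 [ 1.     0.001 -0.001  0.001]
 [ 0.001 -0.287  0.958 -0.158]
 [ 0.     0.     0.     1.   ]]
```

View pics/w1.png

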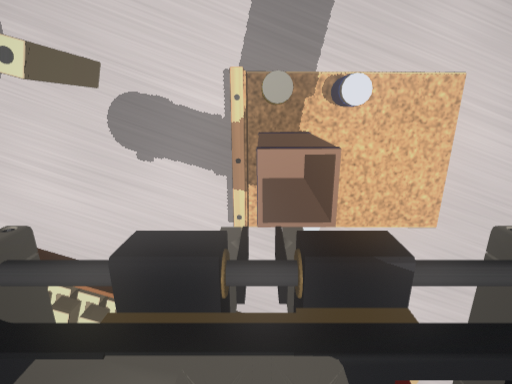

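The wrist view shows the vase mouth at (258-337, 147-224) px, the fence along column 240 and the fingertips at (235,245) and (290,245). I'll measure the rim and fence from this view and fit the arm's kinematics for the tilt reach.

Run:
```python
from h import *
im,d,P,C=shot("wrist","w2"); o=ctrl.get_obs(); print(o["tool_pos"].round(4),o["orientation"].round(2),o["joint_pos"].round(3))
v,u=np.mgrid[:384,:512]
def rc(m,n):
    k,l,s,c=cv2.connectedComponentsWithStats(m.astype(np.uint8)); i=1+np.argmax(s[1:,4]); Q=P[l==i]
    q=(Q[:,:2]*1000).astype(np.float32);r=cv2.minAreaRect(q);print(n,s[i],np.round(r[0],1),np.round(r[1],1),round(r[2],2),"z",np.nanmedian(Q[:,2]).round(4)); return l==i
Z=P[:,:,2]; roi=(v<228)&(u>215)
m=rc(roi&(abs(Z-.215)<.006),"rim"); f=rc(roi&(abs(Z-.065)<.005)&(u<252),"fence")
# rim outer edges: line fit of left and right edge columns per row
B=R.from_euler('z',-70.6,degrees=True).as_matrix()
for nm,mm in(("rim",m),("fence",f)):
    rows=[r for r in range(0,228) if mm[r].sum()>2]
    for side,fn in(("L",np.min),("R",np.max)):
        pts=np.array([P[r,fn(np.where(mm[r])[0])] for r in rows])
        vx,vy,x0,y0=cv2.fitLine((pts[:,:2]*1000).astype(np.float32),cv2.DIST_HUBER,0,.01,.01).ravel()
        print(nm,side,rows[0],rows[-1],np.round([np.degrees(np.arctan2(vy,vx))%180,x0,y0],2))
```

```text
[ 0.6361 -0.1469  0.3243] [ 1.7992e+02 -1.1000e-01 -1.6038e+02] [ 4.0530e+00  1.6154e+01  6.9490e+00 -4.9000e-02 -8.0927e+01 -7.4427e+01]
rim [ 253  143   86   81 1881] [ 621.7 -115.7] [80.7 80.8] 19.62 z 0.2146
fence [ 227   62   18  166 2475] [ 634.  -184.6] [241.4  22.2] 19.19 z 0.0647
rim L 143 223 [  19.12  630.56 -154.41]
rim R 143 223 [ 19.48 617.48 -75.03]
fence L 62 226 [  19.12  628.5  -197.26]
fence R 62 226 [  19.09  634.1  -173.62]
```

Call:
arm_command(
  steps=[
    {"translation": [0, 0, 0], "rotation": [1.7, 0, 0], "claw": 16},
    {"translation": [0, 20, 0], "rotation": [3.4, 0, 0], "claw": 16},
    {"translation": [0, 40, 0], "rotation": [5.1, 0, 0], "claw": 16},
    {"translation": [0, 70, 0], "rotation": [6.8, 0, 0], "claw": 16},
    {"translation": [0, 100, 0], "rotation": [8.0, 0, 0], "claw": 16},
  ],
)

```text
clock: 2.2
tool_pos: [0.5991, -0.0559, 0.3267]
orientation: [-139.6, 0.1, -160.5]
force: [0.4, -1.0, 0.2]
opening: 0.0156
gripper_force: 0.0
```

```bash
cat > kin.py <<'E'
import numpy as np
from scipy.spatial.transform import Rotation as R
from scipy.optimize import least_squares
def fk(q,p):
    d1,a1,b,a2,a3,d4,L=p; q=np.radians(q)
    rot=lambda ax,a:R.from_rotvec(np.array(ax)*a).as_matrix()
    R1=rot([0,0,1],q[0]);R2=R1@rot([0,1,0],q[1]);R3=R2@rot([0,1,0],-q[2])
    w=R1@[a1,b,d1]+R2@[0,0,a2]+R3@[d4,0,a3]
    R4=R3@rot([1,0,0],SG[0]*q[3]);R5=R4@rot([0,1,0],-q[4]);R6=R5@rot([1,0,0],SG[1]*q[5])
    t=R6@np.array([[0,0,1],[0,1,0],[-1,0,0]]).T  # placeholder axes; columns fixed below
    return w+R5@[L,0,0],R6
SG=[1,1]
E
python3 - <<'E'
from h import *
import kin,json
o=ctrl.get_obs(); 
q=[[-55.916,20.592,.637,-.021,-70.137,-16.507],[4.053,16.154,6.949,-.049,-80.927,-74.427],list(o["joint_pos"])]
p=[[.204,-.643,.2265],[.6361,-.1469,.3243],list(o["tool_pos"])]
e=[[179.906,-.007,-162.43],[179.92,-.11,-160.38],list(o["orientation"])]
json.dump([q,p,e],open("s.json","w"))
print(np.round(q[2],2),np.round(p[2],4),np.round(e[2],2))
for s in((1,1),(1,-1),(-1,1),(-1,-1)):
    kin.SG[:]=s
    f=lambda x:np.concatenate([kin.fk(a,x)[0]-b for a,b in zip(q,p)]+[1e-3*(x-x0)])
    x0=np.array([.33,.04,-.19,.445,.04,.44,.3]); r=kin.least_squares(f,x0)
    print(s,np.abs(r.fun[:9]).max().round(4),r.x.round(4))
    Rt=[R.from_euler('xyz',a,degrees=True).as_matrix() for a in e]
    X=[kin.fk(a,r.x)[1].T@b for a,b in zip(q,Rt)]
    print([np.degrees(R.from_matrix(X[0].T@x).magnitude()).round(1) for x in X])
    if s==(1,1):pass
E
```

```text
[  33.87    7.71  -29.72   41.8   -70.34 -125.3 ] [ 0.5991 -0.0559  0.3267] [-1.3964e+02  8.0000e-02 -1.6048e+02]
(1, 1) 0.0565 [-0.7336  0.4349 -0.1946  0.9422 -0.1795 -0.0496 -0.2865]
[np.float64(0.0), np.float64(115.8), np.float64(176.8)]
(1, -1) 0.0565 [-0.7336  0.4349 -0.1946  0.9422 -0.1795 -0.0496 -0.2865]
[np.float64(0.0), np.float64(0.1), np.float64(83.6)]
(-1, 1) 0.0322 [ 0.1193  0.2979 -0.1899  0.5416  0.0011  0.176   0.3086]
[np.float64(0.0), np.float64(115.8), np.float64(142.4)]
(-1, -1) 0.0322 [ 0.1193  0.2979 -0.1899  0.5416  0.0011  0.176   0.3086]
[np.float64(0.0), np.float64(0.0), np.float64(0.0)]
```

```bash
cat > kin.py <<'E'
import numpy as np
from scipy.spatial.transform import Rotation as R
from scipy.optimize import least_squares
rot=lambda ax,a:R.from_rotvec(np.array(ax)*a).as_matrix()
def fk(q,p):
    d1,a1,b,a2,a3,d4,L,c,e=p; q=np.radians(q)
    R1=rot([0,0,1],q[0]);R2=R1@rot([0,1,0],q[1]);R3=R2@rot([0,1,0],-q[2])
    R4=R3@rot([1,0,0],-q[3]);R5=R4@rot([0,1,0],-q[4]);R6=R5@rot([1,0,0],-q[5])
    return R1@[a1,b,d1]+R2@[0,0,a2]+R3@[d4,0,a3]+R4@[0,c,0]+R5@[L,0,e],R6
E
python3 - <<'E'
import json
from kin import *
q,p,e=json.load(open("s.json"))
for free in ([7],[8],[7,8]):
    for x0 in ([.33,.04,-.19,.445,.04,.44,.3,0,0],[.33,.04,0,.445,.04,.44,.3,-.19,0]):
        x0=np.array(x0); w=np.full(9,1e-3); w[[i for i in(7,8) if i not in free]]=1e3
        r=least_squares(lambda x:np.concatenate([fk(a,x)[0]-b for a,b in zip(q,p)]+[w*(x-x0)]),x0)
        print(free,np.abs(r.fun[:9]).max().round(5),r.x.round(4))
E
```

```text
[7] 0.00015 [ 1.983e-01  4.900e-03 -3.100e-03  6.001e-01  1.000e-04  4.591e-01
  3.769e-01 -1.886e-01 -0.000e+00]
[7] 0.00015 [ 1.983e-01  4.900e-03 -3.100e-03  6.001e-01  1.000e-04  4.591e-01
  3.769e-01 -1.886e-01 -0.000e+00]
[8] 9e-05 [-2.640e-02  4.165e-01 -1.916e-01  6.003e-01  3.000e-04  4.569e-01
  1.541e-01 -0.000e+00 -4.101e-01]
[8] 0.00015 [ 2.000e-01  1.700e-03 -1.700e-03  6.001e-01  1.000e-04  4.591e-01
  3.786e-01 -1.900e-01  3.100e-03]
[7, 8] 0.00014 [ 1.596e-01  7.570e-02 -3.550e-02  6.002e-01  1.000e-04  4.587e-01
  3.386e-01 -1.561e-01 -7.060e-02]
[7, 8] 0.00015 [ 1.909e-01  1.840e-02 -9.300e-03  6.002e-01  1.000e-04  4.590e-01
  3.696e-01 -1.824e-01 -1.350e-02]
```

```bash
cat > plan.py <<'E'
from kin import *
import json
X=np.array([.2,0,0,.6,0,.459,.378,-.19,0])
q,p,e=json.load(open("s.json"))
T0=fk(q[0],X)[1].T@R.from_euler('xyz',e[0],degrees=True).as_matrix()
lo=np.array([-176.03,-82.01,-58.28,-173.87,-174.79,-173.66]);hi=np.array([176.03,121.73,71.71,95.51,-.11,173.66])
def toolR(tau,yaw=-160.8): return R.from_euler('xyz',[180,0,yaw],degrees=True).as_matrix()@rot([1,0,0],np.radians(tau))
def ik(pos,Rt,q0):
    f=lambda a:np.concatenate([(fk(a,X)[0]-pos)*5,R.from_matrix(Rt.T@(fk(a,X)[1]@T0)).as_rotvec()])
    r=least_squares(f,np.clip(q0,lo+.01,hi-.01),bounds=(lo,hi)); return r.x,np.abs(r.fun).max()
bx=np.array([.329,-.944,0]);by=np.array([.944,.329,0]);ez=np.array([0,0,1.])
V=np.array([.6217,-.1157,.015]);piv=V-.04*bx
def tcp(th,g=.005,depth=.015,tau=0):
    # TCP for wall mid-plane at rim on the tool axis
    t=np.radians(th);Xv,Zv=.0775,.2
    W=piv+bx*(Xv*np.cos(t)-Zv*np.sin(t))+ez*(Xv*np.sin(t)+Zv*np.cos(t))
    tt=np.radians(tau); d=bx*np.sin(tt)-ez*np.cos(tt)
    return W+d*depth
E
python3 - <<'E'
from plan import *
Q=np.array(q[1])
for fin in(60,50,65):
  Q=np.array(q[1])
  for th in range(0,95,10):
    tau=th*fin/90; P=tcp(th,tau=tau); Q,er=ik(P,toolR(tau),Q)
    print(fin,th,np.round(tau),P.round(3),Q.round(0),round(er,4))
E
```

```text
60 0 0.0 [ 0.634 -0.151  0.2  ] [  4.  20.  -4.   0. -66. -74.] 0.0
60 10 7.0 [ 0.623 -0.119  0.211] [ 11.  16. -12.   7. -62. -85.] 0.0
60 20 13.0 [ 0.611 -0.085  0.215] [ 18.  13. -19.  16. -58. -97.] 0.0
60 30 20.0 [ 0.599 -0.052  0.213] [  25.   12.  -26.   24.  -57. -110.] 0.0
60 40 27.0 [ 0.588 -0.019  0.205] [  32.   12.  -31.   31.  -57. -123.] 0.0
60 50 33.0 [0.577 0.012 0.19 ] [  38.   14.  -36.   38.  -58. -134.] 0.0
60 60 40.0 [0.567 0.04  0.171] [  44.   17.  -39.   42.  -60. -145.] 0.0
60 70 47.0 [0.559 0.064 0.146] [  48.   22.  -41.   46.  -63. -154.] 0.0
60 80 53.0 [0.552 0.084 0.117] [  52.   28.  -42.   48.  -65. -162.] 0.0
60 90 60.0 [0.547 0.099 0.085] [  55.   35.  -42.   50.  -68. -169.] 0.0
50 0 0.0 [ 0.634 -0.151  0.2  ] [  4.  20.  -4.   0. -66. -74.] 0.0
50 10 6.0 [ 0.623 -0.119  0.21 ] [ 10.  16. -11.   6. -62. -84.] 0.0
50 20 11.0 [ 0.611 -0.085  0.215] [ 17.  14. -17.  13. -60. -94.] 0.0
50 30 17.0 [ 0.599 -0.051  0.213] [  24.   12.  -23.   20.  -58. -106.] 0.0
50 40 22.0 [ 0.588 -0.018  0.204] [  30.   12.  -29.   26.  -57. -117.] 0.0
50 50 28.0 [0.577
[... 371 characters left out ...]
  0.2  ] [  4.  20.  -4.   0. -66. -74.] 0.0
65 10 7.0 [ 0.623 -0.119  0.211] [ 11.  16. -12.   8. -61. -86.] 0.0
65 20 14.0 [ 0.611 -0.086  0.215] [ 19.  13. -20.  17. -58. -99.] 0.0
65 30 22.0 [ 0.6   -0.052  0.213] [  26.   12.  -27.   26.  -57. -112.] 0.0
65 40 29.0 [ 0.588 -0.019  0.205] [  33.   12.  -33.   34.  -57. -125.] 0.0
65 50 36.0 [0.577 0.011 0.191] [  39.   15.  -37.   40.  -59. -137.] 0.0
65 60 43.0 [0.568 0.039 0.171] [  44.   19.  -40.   45.  -62. -148.] 0.0
65 70 51.0 [0.559 0.064 0.147] [  49.   24.  -42.   48.  -65. -157.] 0.0
65 80 58.0 [0.552 0.083 0.118] [  53.   31.  -42.   49.  -68. -165.] 0.0
65 90 65.0 [0.547 0.098 0.086] [  56.   38.  -42.   50.  -71. -172.] 0.0
```

```bash
cat >> plan.py <<'E'
def rel(p0,R0,p1,R1):
    return (R0.T@(p1-p0)*1000).round(1), (np.degrees(R.from_matrix(R0.T@R1).as_rotvec())/5).round(2)
E
python3 - <<'E'
from plan import *
from h import ctrl
o=ctrl.get_obs(); p0=o["tool_pos"];R0=R.from_euler('xyz',o["orientation"],degrees=True).as_matrix(); print(p0,o["qvel"].round(2))
print(rel(p0,R0,np.array([.634,-.151,.245]),toolR(0)))
E
```

```text
[ 0.59906633 -0.05592746  0.32667716] [ 53.62   4.67 -36.38  44.11 -27.51 -81.96]
(array([ -1. , -24.3, 127.8]), array([-8.07,  0.04,  0.06]))
```

Call:
arm_command(
  steps=[
    {"translation": [0, -10, 15], "rotation": [-1.6, 0, 0], "claw": 16},
    {"translation": [0, -17, 40], "rotation": [-3.2, 0, 0], "claw": 16},
    {"translation": [0, -21, 75], "rotation": [-4.8, 0, 0], "claw": 16},
    {"translation": [-1, -24, 105], "rotation": [-6.5, 0.03, 0.04], "claw": 16},
    {"translation": [-1, -24, 128], "rotation": [-8.07, 0.04, 0.06], "claw": 16},
  ],
)

```text
clock: 2.7
tool_pos: [0.6354, -0.1516, 0.244]
orientation: [179.3, 0.1, -160.8]
force: [0.3, -0.7, -0.5]
opening: 0.016
gripper_force: 0.0
```

Call:
arm_command(
  steps=[
    {"translation": [0, 0, 0], "rotation": [0, 0, 0], "claw": 16},
    {"translation": [0, 0, 0], "rotation": [0, 0, 0], "claw": 16},
    {"translation": [0, 0, 0], "rotation": [0, 0, 0], "claw": 16},
  ],
)

```text
clock: 3.0
tool_pos: [0.6341, -0.1516, 0.244]
orientation: [179.7, -0.1, -161.0]
force: [-0.2, 1.4, 0.2]
opening: 0.0157
gripper_force: 0.0
```

Run:
```python
from plan import *
from h import *
o=ctrl.get_obs(); p0=o["tool_pos"];print(p0.round(4),o["orientation"].round(2),o["qvel"].round(1),o["force"].round(1))
im,d,P,C=shot("wrist","w3")
dd=(p0-V)[:2]; print("board x,y of TCP rel vase",dd@bx[:2]*1000,dd@by[:2]*1000)
v,u=np.mgrid[:384,:512];m=(abs(P[:,:,2]-.215)<.006)&(v<200)&(u>215)&(u<400)
q=(P[m]-V)*1000; print(m.sum(),np.percentile(q@bx,[0.5,99.5]).round(1),np.percentile(q@by,[.5,99.5]).round(1))
```

```text
[ 0.6341 -0.1516  0.244 ] [ 1.7973e+02 -1.3000e-01 -1.6095e+02] [ 1.5 -1.2 -0.1 -0.2 -0.1  0.2] [-0.2  1.4  0.2]
board x,y of TCP rel vase 37.941840736925585 -0.11740412895851214
1525 [-39.9  40.1] [-40.7 -17.6]
```

View pics/w3.png

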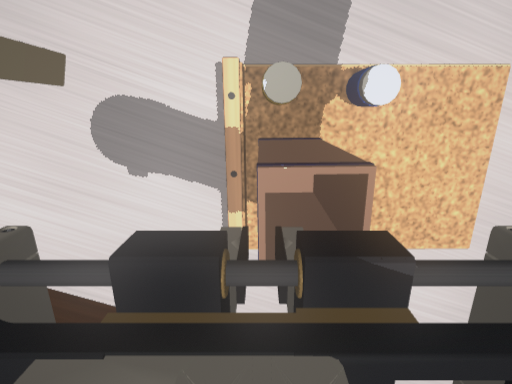

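The fingers at columns 240 and 285 straddle the vase's back wall, which is at column 260. I'll lower onto it.

Call:
arm_command(
  steps=[
    {"translation": [0, 0, 15], "rotation": [0, 0, 0], "claw": 16},
    {"translation": [0, 0, 30], "rotation": [0, 0, 0], "claw": 16},
    {"translation": [0, 0, 44], "rotation": [0, 0, 0], "claw": 16},
    {"translation": [0, 0, 44], "rotation": [0, 0, 0], "claw": 16},
    {"translation": [0, 0, 44], "rotation": [0, 0, 0], "claw": 16},
  ],
)

```text
clock: 3.55
tool_pos: [0.6344, -0.1507, 0.2004]
orientation: [179.7, -0.1, -160.9]
force: [0.3, 0.3, 0.1]
opening: 0.016
gripper_force: 0.0
```

Run:
```python
from plan import *
from h import ctrl
def path(ths,fin=60):
    A=[(tcp(t,tau=t*fin/90),toolR(t*fin/90)) for t in ths]
    for k in range(0,len(A)-1,5):
        print("from th",ths[k])
        for j in range(k+1,min(k+6,len(A))): print("  ",ths[j],*[x.tolist() for x in rel(*A[k],*A[j])])
path([0,1.5,3,5,7,9, 11,13,15,17,19, 21,23,25,27,29, 31,33,35,37,39, 42,45,48,51,54, 57,60,63,66,69, 71,73,75,77,79, 80.5,82,83.5,85,86.5, 87.5,88.5,89.5,90.5,91.5])
```

```text
from th 0
   1.5 [0.0, 5.0, -2.0] [0.2, -0.0, 0.0]
   3 [0.0, 10.0, -3.8] [0.4, -0.0, 0.0]
   5 [0.0, 16.8, -6.0] [0.67, 0.0, 0.0]
   7 [0.0, 23.7, -8.0] [0.93, -0.0, 0.0]
   9 [0.0, 30.7, -9.7] [1.2, 0.0, 0.0]
from th 9
   11 [0.0, 6.8, -2.2] [0.27, 0.0, -0.0]
   13 [0.0, 13.7, -4.2] [0.53, -0.0, -0.0]
   15 [0.0, 20.6, -5.9] [0.8, 0.0, -0.0]
   17 [0.0, 27.6, -7.4] [1.07, 0.0, -0.0]
   19 [0.0, 34.7, -8.6] [1.33, 0.0, -0.0]
from th 19
   21 [0.0, 6.9, -1.8] [0.27, -0.0, 0.0]
   23 [0.0, 13.9, -3.3] [0.53, 0.0, 0.0]
   25 [0.0, 20.9, -4.6] [0.8, 0.0, 0.0]
   27 [0.0, 28.0, -5.7] [1.07, -0.0, 0.0]
   29 [0.0, 35.1, -6.5] [1.33, -0.0, -0.0]
from th 29
   31 [0.0, 7.0, -1.4] [0.27, 0.0, 0.0]
   33 [0.0, 14.1, -2.5] [0.53, -0.0, 0.0]
   35 [0.0, 21.2, -3.4] [0.8, 0.0, 0.0]
   37 [0.0, 28.3, -4.0] [1.07, -0.0, -0.0]
   39 [0.0, 35.4, -4.3] [1.33, -0.0, 0.0]
from th 39
   42 [0.0, 10.6, -1.3] [0.4, -0.0, -0.0]
   45 [0.0, 21.3, -2.1] [0.8, -0.0, -0.0]
   48 [0.0, 32.0, -2.2] [1.2, -0.0, -0.0]
   51 [0.0, 42.7, -1.8] [1.6, 0.0, -0.0]
   54 [0.0, 53.4, -0.9] [2.0, 0.0, 0.0]
from th 54
   57
[... 158 characters left out ...]

   69 [0.0, 53.2, 4.0] [2.0, -0.0, -0.0]
from th 69
   71 [0.0, 7.1, 0.4] [0.27, 0.0, 0.0]
   73 [0.0, 14.2, 1.0] [0.53, 0.0, -0.0]
   75 [0.0, 21.3, 1.9] [0.8, -0.0, 0.0]
   77 [0.0, 28.4, 3.0] [1.07, -0.0, 0.0]
   79 [0.0, 35.4, 4.3] [1.33, -0.0, -0.0]
from th 79
   80.5 [0.0, 5.3, 0.6] [0.2, -0.0, -0.0]
   82 [0.0, 10.6, 1.3] [0.4, 0.0, -0.0]
   83.5 [0.0, 15.9, 2.2] [0.6, -0.0, -0.0]
   85 [0.0, 21.2, 3.1] [0.8, -0.0, -0.0]
   86.5 [0.0, 26.4, 4.3] [1.0, -0.0, 0.0]
from th 86.5
   87.5 [0.0, 3.5, 0.5] [0.13, 0.0, -0.0]
   88.5 [0.0, 7.1, 1.1] [0.27, -0.0, -0.0]
   89.5 [0.0, 10.6, 1.8] [0.4, 0.0, -0.0]
   90.5 [0.0, 14.1, 2.5] [0.53, 0.0, -0.0]
   91.5 [0.0, 17.5, 3.3] [0.67, 0.0, -0.0]
```

Call:
arm_command(
  steps=[
    {"translation": [0, 5, -2], "rotation": [0.2, 0, 0], "claw": 16},
    {"translation": [0, 10, -4], "rotation": [0.4, 0, 0], "claw": 16},
    {"translation": [0, 17, -6], "rotation": [0.67, 0, 0], "claw": 16},
    {"translation": [0, 24, -8], "rotation": [0.93, 0, 0], "claw": 16},
    {"translation": [0, 31, -9.5], "rotation": [1.2, 0, 0], "claw": 16},
  ],
)

```text
clock: 4.05
tool_pos: [0.6246, -0.1217, 0.2111]
orientation: [-174.2, 0.0, -160.9]
force: [0.7, -1.4, 0.6]
opening: 0.0158
gripper_force: 0.7
```

Run:
```python
from h import *
o=ctrl.get_obs();print(o["tool_pos"].round(4),o["orientation"].round(1),o["force"].round(2))
im,d,P,C=shot("scene"); cv2.imwrite("pics/s2.png",cv2.resize(im[130:270,150:330,::-1],None,fx=4,fy=4))
```

```text
[ 0.6246 -0.1217  0.2111] [-174.2    0.  -160.9] [ 0.7  -1.42  0.56]
```

View pics/s2.png

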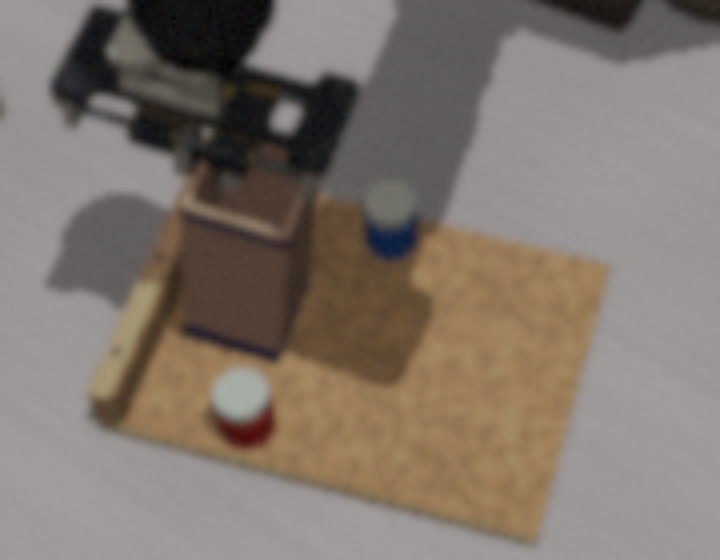

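The crop shows the vase leaning slightly with the fingers astride its back wall at (225,180) px and the jars untouched. Continuing.

Call:
arm_command(
  steps=[
    {"translation": [0, 7, -2.2], "rotation": [0.27, 0, 0], "claw": 16},
    {"translation": [0, 13.7, -4.2], "rotation": [0.53, 0, 0], "claw": 16},
    {"translation": [0, 20.6, -5.9], "rotation": [0.8, 0, 0], "claw": 16},
    {"translation": [0, 27.6, -7.4], "rotation": [1.07, 0, 0], "claw": 16},
    {"translation": [0, 34.7, -8.6], "rotation": [1.33, 0, 0], "claw": 16},
  ],
)

```text
clock: 4.6
tool_pos: [0.6129, -0.0881, 0.2158]
orientation: [-167.6, 0.0, -160.9]
force: [-0.3, -0.2, 0.3]
opening: 0.0161
gripper_force: 0.3
```

Call:
arm_command(
  steps=[
    {"translation": [0, 5, -1.3], "rotation": [0.2, 0, 0], "claw": 16},
    {"translation": [0, 10, -2.5], "rotation": [0.4, 0, 0], "claw": 16},
    {"translation": [0, 15, -3.6], "rotation": [0.58, 0, 0], "claw": 16},
    {"translation": [0, 20, -4.5], "rotation": [0.76, 0, 0], "claw": 16},
    {"translation": [0, 25, -5.2], "rotation": [0.95, 0, 0], "claw": 16},
  ],
)

```text
clock: 5.1
tool_pos: [0.6045, -0.0639, 0.2153]
orientation: [-162.9, 0.0, -160.9]
force: [0.3, 0.1, -0.6]
opening: 0.0158
gripper_force: 0.0
```

```bash
cat > lean.py <<'E'
from h import *
from plan import V,bx,by,ez,piv
def lean(name="scene",save=None):
    o=ctrl.get_obs();print("tcp",o["tool_pos"].round(4),o["orientation"].round(1),"F",o["force"].round(2),"grip",o["gripper_force"].round(2),o["opening"].round(4))
    im,d,P,C=shot(name)
    if save: cv2.imwrite(f"pics/{save}.png",cv2.resize(im[130:270,150:330,::-1],None,fx=4,fy=4))
    # +by side face of the vase: brown pixels at board y ~ +40
    r=P-piv; X=r@bx;Y=r@by;Z=r@ez
    m=(abs(Y-.04)<.006)&(Z>.01)&(Z<.23)&(X>-.22)&(X<.11)
    if m.sum()<50: print("few",m.sum());return
    q=np.stack([X[m],Z[m]],1)*1000
    (c,s,a)=cv2.minAreaRect(q.astype(np.float32)); b=cv2.boxPoints((c,s,a))
    print("side face",m.sum(),"c",np.round(c,1),"wh",np.round(s,1),"a",round(a,1)); print(b.round(0).tolist())
E
python3 -c "
from lean import *; lean()"
```

```text
Traceback (most recent call last):
  File "lean.py", line 4, in lean
    o=ctrl.get_obs();print("tcp",o["tool_pos"].round(4),o["orientation"].round(1),"F",o["force"].round(2),"grip",o["gripper_force"].round(2),o["opening"].round(4))
                                                                                                                 ^^^^^^^^^^^^^^^^^^^^^^^^
AttributeError: 'float' object has no attribute 'round'
```

```bash
sed -i 's/o\["gripper_force"\].round(2),o\["opening"\].round(4)/round(float(o["gripper_force"]),2),round(float(o["opening"]),4)/' lean.py; python3 -c "
from lean import *; lean()"
```

```text
tcp [ 0.6045 -0.0639  0.2153] [-162.9    0.  -160.9] F [ 0.3   0.14 -0.64] grip 0.0 0.0158
side face 893 c [ 18.7 103.4] wh [119.9 234.3] a 25.1
[[-85.0, 184.0], [14.0, -28.0], [123.0, 23.0], [23.0, 235.0]]
```

Call:
arm_command(
  steps=[
    {"translation": [0, 4, -0.8], "rotation": [0.15, 0, 0], "claw": 16},
    {"translation": [0, 8, -1.5], "rotation": [0.3, 0, 0], "claw": 16},
    {"translation": [0, 12, -2.1], "rotation": [0.45, 0, 0], "claw": 16},
    {"translation": [0, 17, -2.7], "rotation": [0.63, 0, 0], "claw": 16},
    {"translation": [0, 22, -3.2], "rotation": [0.82, 0, 0], "claw": 16},
  ],
)

```text
clock: 5.65
tool_pos: [0.5972, -0.0435, 0.2111]
orientation: [-158.8, -0.1, -161.0]
force: [-0.3, 0.9, 0.3]
opening: 0.0162
gripper_force: 0.2
```

Run:
```python
s=open("lean.py").read()
s=s.replace("(X<.11)\n","(X<.09)&(im[:,:,0]>im[:,:,2]+8)\n    k,l,st,_=cv2.connectedComponentsWithStats(m.astype(np.uint8)); m=l==1+np.argmax(st[1:,4])\n")
open("lean.py","w").write(s)
from lean import *; lean()
```

```text
tcp [ 0.5972 -0.0435  0.2111] [-1.588e+02 -1.000e-01 -1.610e+02] F [-0.32  0.91  0.33] grip 0.2 0.0162
side face 818 c [-26.  112.6] wh [ 81.6 188.9] a 34.6
[[-113.0, 167.0], [-6.0, 12.0], [61.0, 58.0], [-46.0, 214.0]]
```

Lean is 34.6° and the front foot edge hasn't moved; the vase now rests on the inner finger. Lowering on.

Call:
arm_command(
  steps=[
    {"translation": [0, 8.8, -1.4], "rotation": [0.33, 0, 0], "claw": 17},
    {"translation": [0, 17.7, -2.5], "rotation": [0.67, 0, 0], "claw": 17},
    {"translation": [0, 26.6, -3.2], "rotation": [1.0, 0, 0], "claw": 18},
    {"translation": [0, 35.5, -3.6], "rotation": [1.33, 0, 0], "claw": 18},
    {"translation": [0, 44.4, -3.6], "rotation": [1.67, 0, 0], "claw": 18},
  ],
)

```text
clock: 6.2
tool_pos: [0.5831, -0.003, 0.1983]
orientation: [-150.4, -0.1, -161.0]
force: [-0.1, 1.1, -1.3]
opening: 0.0178
gripper_force: 0.5
```

```bash
python3 -c "
from lean import *; lean(save='s4')
from plan import *
print(tcp(45,tau=30))"
```

```text
tcp [ 0.5831 -0.003   0.1983] [-1.504e+02 -1.000e-01 -1.610e+02] F [-0.06  1.06 -1.34] grip 0.54 0.0178
side face 811 c [-50.2 105.7] wh [ 84.  187.2] a 47.9
[[-148.0, 137.0], [-9.0, 12.0], [47.0, 74.0], [-92.0, 200.0]]
[ 0.58250933 -0.00325017  0.19823175]
```

Run:
```python
from plan import *
ths=[45,47.5,50,52.5,55,57.5, 60,62.5,65,67.5,70, 72,74,76,78,80, 81,82,83,84,85, 86,87,88,88.7,89.3]
A=[(tcp(t,tau=t*60/90),toolR(t*60/90)) for t in ths]
for k in range(0,len(A)-1,5):
    print("from",ths[k]); [print("  ",ths[j],*[x.tolist() for x in rel(*A[k],*A[j])]) for j in range(k+1,min(k+6,len(A)))]
```

```text
from 45
   47.5 [0.0, 8.9, -0.8] [0.33, -0.0, 0.0]
   50 [0.0, 17.8, -1.2] [0.67, 0.0, 0.0]
   52.5 [0.0, 26.7, -1.2] [1.0, 0.0, 0.0]
   55 [0.0, 35.6, -0.9] [1.33, 0.0, 0.0]
   57.5 [0.0, 44.5, -0.1] [1.67, 0.0, 0.0]
from 57.5
   60 [0.0, 8.9, -0.1] [0.33, -0.0, -0.0]
   62.5 [0.0, 17.8, 0.1] [0.67, -0.0, -0.0]
   65 [0.0, 26.7, 0.8] [1.0, -0.0, -0.0]
   67.5 [0.0, 35.6, 1.9] [1.33, -0.0, -0.0]
   70 [0.0, 44.4, 3.3] [1.67, -0.0, -0.0]
from 70
   72 [0.0, 7.1, 0.4] [0.27, -0.0, 0.0]
   74 [0.0, 14.2, 1.1] [0.53, -0.0, 0.0]
   76 [0.0, 21.3, 2.0] [0.8, -0.0, 0.0]
   78 [0.0, 28.4, 3.1] [1.07, -0.0, 0.0]
   80 [0.0, 35.4, 4.6] [1.33, -0.0, 0.0]
from 80
   81 [0.0, 3.5, 0.4] [0.13, 0.0, -0.0]
   82 [0.0, 7.1, 0.8] [0.27, 0.0, -0.0]
   83 [0.0, 10.6, 1.4] [0.4, -0.0, -0.0]
   84 [0.0, 14.1, 1.9] [0.53, -0.0, -0.0]
   85 [0.0, 17.7, 2.6] [0.67, -0.0, -0.0]
from 85
   86 [0.0, 3.5, 0.5] [0.13, -0.0, -0.0]
   87 [0.0, 7.1, 1.1] [0.27, -0.0, 0.0]
   88 [0.0, 10.6, 1.7] [0.4, -0.0, 0.0]
   88.7 [0.0, 13.0, 2.2] [0.49, 0.0, -0.0]
   89.3 [0.0, 15.1, 2.6] [0.57, -0.0, -0.0]
```

Call:
arm_command(
  steps=[
    {"translation": [0, 8.9, -0.8], "rotation": [0.33, 0, 0], "claw": 19},
    {"translation": [0, 17.8, -1.2], "rotation": [0.67, 0, 0], "claw": 19},
    {"translation": [0, 26.7, -1.2], "rotation": [1.0, 0, 0], "claw": 19},
    {"translation": [0, 35.6, -0.9], "rotation": [1.33, 0, 0], "claw": 20},
    {"translation": [0, 44.5, -0.1], "rotation": [1.67, 0, 0], "claw": 20},
  ],
)

```text
clock: 6.75
tool_pos: [0.5705, 0.0336, 0.1763]
orientation: [-142.1, -0.1, -161.0]
force: [-0.1, -0.0, -1.3]
opening: 0.0198
gripper_force: 0.8
```

```bash
python3 -c "
from lean import *; lean(save='s5')"
```

```text
tcp [0.5705 0.0336 0.1763] [-1.421e+02 -1.000e-01 -1.610e+02] F [-0.13 -0.05 -1.3 ] grip 0.79 0.0198
side face 800 c [-73.2  90.2] wh [ 86.1 185.5] a 59.6
[[-175.0, 100.0], [-15.0, 6.0], [29.0, 80.0], [-131.0, 174.0]]
```

View pics/s5.png

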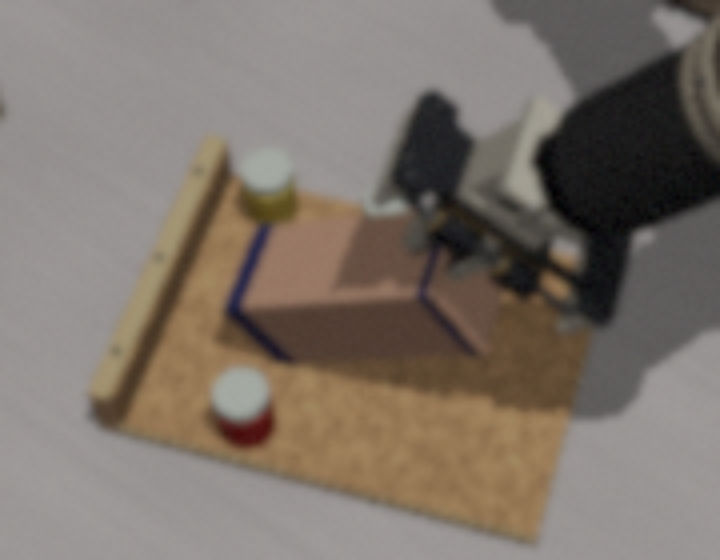

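The crop shows the vase leaning about 60° over the board, its foot edge at (285,355) px, held by the finger inside its upper wall. The jars stand clear. Continuing, slower towards the landing.

Call:
arm_command(
  steps=[
    {"translation": [0, 8.9, -0.1], "rotation": [0.33, 0, 0], "claw": 21},
    {"translation": [0, 17.8, 0.1], "rotation": [0.67, 0, 0], "claw": 21},
    {"translation": [0, 26.7, 0.8], "rotation": [1.0, 0, 0], "claw": 22},
    {"translation": [0, 35.6, 1.9], "rotation": [1.33, 0, 0], "claw": 22},
    {"translation": [0, 44.4, 3.3], "rotation": [1.67, 0, 0], "claw": 22},
  ],
)

```text
clock: 7.3
tool_pos: [0.5597, 0.0648, 0.1463]
orientation: [-133.8, -0.1, -161.0]
force: [0.2, 0.5, -2.9]
opening: 0.0219
gripper_force: 1.0
```

Call:
arm_command(
  steps=[
    {"translation": [0, 7.1, 0.4], "rotation": [0.27, 0, 0], "claw": 22},
    {"translation": [0, 14.2, 1.1], "rotation": [0.53, 0, 0], "claw": 22},
    {"translation": [0, 21.3, 2.0], "rotation": [0.8, 0, 0], "claw": 22},
    {"translation": [0, 26, 2.8], "rotation": [1.0, 0, 0], "claw": 22},
    {"translation": [0, 30, 3.5], "rotation": [1.15, 0, 0], "claw": 22},
  ],
)

```text
clock: 7.8
tool_pos: [0.5537, 0.0819, 0.1222]
orientation: [-128.0, -0.1, -161.0]
force: [-0.6, -0.6, -1.8]
opening: 0.0219
gripper_force: 1.1
```

```bash
python3 -c "
from lean import *; lean(save='s6')
from plan import *
t=78.5;print(tcp(t,tau=t*60/90),t*60/90)"
```

```text
tcp [0.5537 0.0819 0.1222] [-1.28e+02 -1.00e-01 -1.61e+02] F [-0.57 -0.56 -1.83] grip 1.06 0.0219
side face 733 c [-100.5   58.6] wh [ 85.7 180.4] a 80.1
[[-197.0, 32.0], [-19.0, 1.0], [-4.0, 85.0], [-182.0, 116.0]]
[0.55305078 0.08127527 0.12165175] 52.333333333333336
```

Call:
arm_command(
  steps=[
    {"translation": [0, 3, 0.3], "rotation": [0.12, 0, 0], "claw": 22},
    {"translation": [0, 6, 0.7], "rotation": [0.23, 0, 0], "claw": 22},
    {"translation": [0, 9, 1.1], "rotation": [0.34, 0, 0], "claw": 22},
    {"translation": [0, 12, 1.6], "rotation": [0.45, 0, 0], "claw": 22},
    {"translation": [0, 15, 2.1], "rotation": [0.56, 0, 0], "claw": 22},
  ],
)

```text
clock: 8.35
tool_pos: [0.5513, 0.0889, 0.1095]
orientation: [-125.2, -0.1, -161.0]
force: [0.1, 0.5, -3.1]
opening: 0.0219
gripper_force: 1.1
```

Call:
arm_command(
  steps=[
    {"translation": [0, 2.4, 0.3], "rotation": [0.09, 0, 0], "claw": 22},
    {"translation": [0, 4.8, 0.6], "rotation": [0.18, 0, 0], "claw": 22},
    {"translation": [0, 7.2, 1.0], "rotation": [0.27, 0, 0], "claw": 22},
    {"translation": [0, 9, 1.3], "rotation": [0.35, 0, 0], "claw": 22},
    {"translation": [0, 10.5, 1.6], "rotation": [0.4, 0, 0], "claw": 22},
  ],
)

```text
clock: 8.85
tool_pos: [0.5497, 0.0934, 0.0999]
orientation: [-123.2, -0.1, -161.0]
force: [-0.9, 0.2, -3.2]
opening: 0.0222
gripper_force: 1.1
```

```bash
python3 -c "
from lean import *; lean(save='s7')
from plan import *
t=85.5;print(tcp(t,tau=t*60/90),t*60/90)"
```

```text
tcp [0.5497 0.0934 0.0999] [-1.232e+02 -1.000e-01 -1.610e+02] F [-0.93  0.17 -3.22] grip 1.11 0.0222
side face 642 c [-100.3   48.6] wh [ 79.2 165.2] a 88.6
[[-184.0, 11.0], [-19.0, 7.0], [-17.0, 86.0], [-182.0, 90.0]]
[0.54908219 0.09266235 0.09978333] 57.0
```

View pics/s7.png

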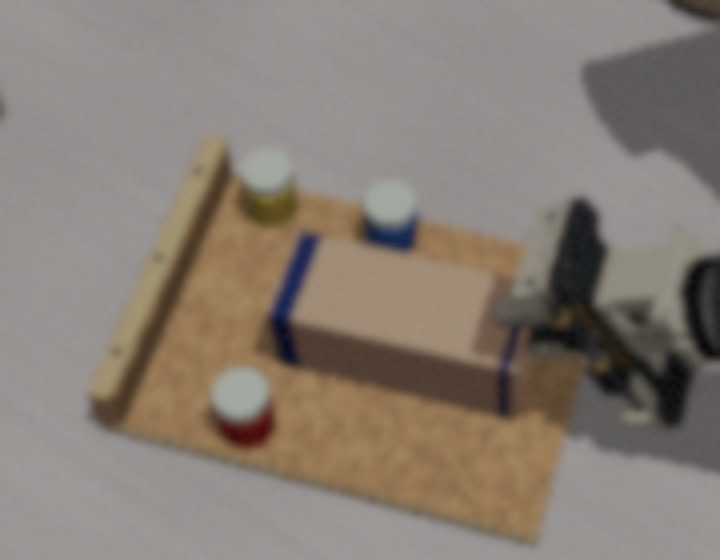

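The crop shows the vase about 2° short of flat, still resting on the finger at (500,320) px with about 3 N. I'll lower straight down about 1 mm per row.

Call:
arm_command(
  steps=[
    {"translation": [0, 0.8, 0.5], "rotation": [0, 0, 0], "claw": 22},
    {"translation": [0, 1.6, 1.0], "rotation": [0, 0, 0], "claw": 22},
    {"translation": [0, 2.4, 1.6], "rotation": [0, 0, 0], "claw": 22},
    {"translation": [0, 3.2, 2.1], "rotation": [0, 0, 0], "claw": 22},
    {"translation": [0, 4.0, 2.6], "rotation": [0, 0, 0], "claw": 22},
  ],
)

```text
clock: 9.4
tool_pos: [0.5499, 0.0936, 0.0954]
orientation: [-123.3, -0.1, -160.9]
force: [-1.3, 3.0, -1.8]
opening: 0.0223
gripper_force: 1.4
```

Call:
arm_command(
  steps=[
    {"translation": [0, 0.8, 0.5], "rotation": [0, 0, 0], "claw": 22},
    {"translation": [0, 1.6, 1.0], "rotation": [0, 0, 0], "claw": 22},
    {"translation": [0, 2.4, 1.6], "rotation": [0, 0, 0], "claw": 22},
    {"translation": [0, 2.8, 1.8], "rotation": [0, 0, 0], "claw": 22},
    {"translation": [0, 3.2, 2.1], "rotation": [0, 0, 0], "claw": 22},
  ],
)

```text
clock: 9.9
tool_pos: [0.5496, 0.0929, 0.0917]
orientation: [-123.2, -0.1, -161.0]
force: [1.2, 0.5, 0.0]
opening: 0.0218
gripper_force: 0.0
```

Call:
arm_command(
  steps=[
    {"translation": [0, 1.6, 1.0], "rotation": [0, 0, 0], "claw": 22},
    {"translation": [0, 5, -5], "rotation": [0, 0, 0], "claw": 22},
    {"translation": [0, 13, -17], "rotation": [0, 0, 0], "claw": 22},
    {"translation": [0, 25, -36], "rotation": [0, 0, 0], "claw": 22},
    {"translation": [0, 38, -56], "rotation": [0, 0, 0], "claw": 22},
  ],
)

```text
clock: 10.4
tool_pos: [0.5271, 0.1588, 0.0905]
orientation: [-123.3, -0.1, -161.0]
force: [-0.1, 0.5, 0.1]
opening: 0.0221
gripper_force: 0.0
```

Run:
```python
from h import *
from plan import bx,by,ez,piv,toolR,rel,ik,X,fk
o=ctrl.get_obs();print(o["tool_pos"].round(4),o["orientation"].round(1),o["force"].round(1),o["joint_pos"].round(0))
im,d,P,C=shot("scene","s8full")
r=(P-piv); Xb=r@bx;Y=r@by;Z=P[:,:,2]
m=(abs(Z-.095)<.006)&(Xb>-.25)&(Xb<.1)&(abs(Y)<.08); 
k,l,st,_=cv2.connectedComponentsWithStats(m.astype(np.uint8)); m=l==1+np.argmax(st[1:,4])
c,s,a=cv2.minAreaRect((np.stack([Xb[m],Y[m]],1)*1000).astype(np.float32)); print(m.sum(),c,s,a,np.median(Z[m]))
print(np.percentile(Xb[m],[1,99]),np.percentile(Y[m],[1,99]))
```

```text
[0.5271 0.1588 0.0905] [-1.233e+02 -1.000e-01 -1.610e+02] [-0.1  0.5  0.1] [  60.   34.  -37.   42.  -70. -165.]
1491 (-95.591796875, -0.5644035339355469) (200.25047302246094, 83.71927642822266) 0.10127933323383331 0.09541866643860475
[-0.19373399  0.00261881] [-0.04033716  0.04016508]
```

Run:
```python
from h import *
from plan import bx,by,ez,piv,toolR,rel,ik
o=ctrl.get_obs(); p0=o["tool_pos"];R0=R.from_euler('xyz',o["orientation"],degrees=True).as_matrix()
A=piv-.220*bx; A[2]=.2; RA=toolR(0,-70.8)
print(rel(p0,R0,p0+.11*ez,R0)); pu=p0+.11*ez
t,rv=rel(pu,R0,A,RA); print(t,rv)
rv=R.from_rotvec(np.radians(rv*5)).as_rotvec()
q=o["joint_pos"]
for f in np.linspace(0,1,9):
    q,e=ik(pu+f*(A-pu),R0@R.from_rotvec(f*rv).as_matrix(),q); print(round(f,2),q.round(0),round(e,3))
B=A.copy();B[2]=.045;q,e=ik(B,RA,q);print(q.round(0),e); B=B+.12*bx;q,e=ik(B,RA,q);print(q.round(0),e)
```

```text
(array([ -0. , -91.9, -60.5]), array([0., 0., 0.]))
[  2.9 -18.6  28.9] [ -8.84  -8.82 -16.38]
0.0 [  61.   26.  -32.   39.  -80. -157.] 0.0
0.12 [  61.   21.  -37.   42.  -73. -146.] 0.0
0.25 [  59.   16.  -40.   43.  -66. -134.] 0.0
0.38 [  56.   11.  -42.   42.  -59. -120.] 0.0
0.5 [  53.    8.  -41.   38.  -54. -103.] 0.0
0.62 [ 49.   6. -38.  31. -51. -82.] 0.0
0.75 [ 45.   6. -32.  20. -51. -59.] 0.0
0.88 [ 39.   7. -25.   9. -55. -35.] 0.0
1.0 [ 34.  11. -17.   0. -63. -15.] 0.0
[ 34.  20. -27.   0. -42. -15.] 7.16093850883226e-14
[ 21.  22. -24.   0. -44.  -2.] 6.987466161234579e-14
```

Call:
arm_command(
  steps=[
    {"translation": [0, -31, -20], "rotation": [0, 0, 0], "claw": 40},
    {"translation": [0, -62, -40], "rotation": [0, 0, 0], "claw": 68},
    {"translation": [0, -92, -60], "rotation": [0, 0, 0], "claw": 68},
    {"translation": [0, -92, -60], "rotation": [-0.7, -0.7, -1.3], "claw": 68},
    {"translation": [0, -92, -60], "rotation": [-1.4, -1.4, -2.6], "claw": 68},
  ],
)

```text
clock: 10.95
tool_pos: [0.5279, 0.1592, 0.2006]
orientation: [-131.2, -6.3, -147.2]
force: [-0.2, 0.2, 0.4]
opening: 0.0565
gripper_force: 0.0
```

Call:
arm_command(
  steps=[
    {"translation": [0, 0, 0], "rotation": [-0.7, -0.7, -1.3], "claw": 68},
    {"translation": [0, 0, 0], "rotation": [-1.4, -1.4, -2.6], "claw": 68},
    {"translation": [0, 0, 0], "rotation": [-2.1, -2.1, -3.9], "claw": 68},
    {"translation": [0, 0, 0], "rotation": [-2.8, -2.8, -5.2], "claw": 68},
    {"translation": [0, 0, 0], "rotation": [-3.5, -3.5, -6.5], "claw": 68},
  ],
)

```text
clock: 11.45
tool_pos: [0.5274, 0.1581, 0.2008]
orientation: [-155.4, -11.8, -110.3]
force: [-0.5, -1.1, -0.1]
opening: 0.0681
gripper_force: 0.0
```

```bash
cat > go.py <<'E'
from h import *
from plan import bx,by,ez,piv,toolR,rel
o=ctrl.get_obs(); p0=o["tool_pos"];R0=R.from_euler('xyz',o["orientation"],degrees=True).as_matrix()
A=piv-.220*bx; A[2]=.2
print(p0.round(4),rel(p0,R0,A,toolR(0,-70.8)),"board rel",((p0-piv)@bx).round(4),((p0-piv)@by).round(4))
E
python3 go.py
```

```text
[0.5274 0.1581 0.2008] (array([ 22.9, -14.1,  12.7]), array([-3.9 , -3.92, -7.24])) board rel -0.2495 0.001
```

Call:
arm_command(
  steps=[
    {"translation": [5, -3, 3], "rotation": [-0.75, -0.75, -1.4], "claw": 68},
    {"translation": [10, -6, 5], "rotation": [-1.5, -1.5, -2.8], "claw": 68},
    {"translation": [15, -9, 8], "rotation": [-2.3, -2.3, -4.2], "claw": 68},
    {"translation": [20, -12, 11], "rotation": [-3.1, -3.1, -5.7], "claw": 68},
    {"translation": [23, -14, 13], "rotation": [-3.9, -3.9, -7.24], "claw": 68},
  ],
)

```text
clock: 11.95
tool_pos: [0.5357, 0.1301, 0.1998]
orientation: [-175.4, -4.3, -79.5]
force: [-0.4, 0.7, 0.5]
opening: 0.0681
gripper_force: 0.0
```

Call:
arm_command(
  steps=[
    {"translation": [0, 0, 0], "rotation": [0, 0, 0], "claw": 68},
    {"translation": [0, 0, 0], "rotation": [0, 0, 0], "claw": 68},
    {"translation": [0, 0, 0], "rotation": [0, 0, 0], "claw": 68},
  ],
)

```text
clock: 12.25
tool_pos: [0.5355, 0.1291, 0.1988]
orientation: [-175.4, -4.6, -79.9]
force: [0.5, -0.9, -0.3]
opening: 0.0678
gripper_force: 0.0
```

```bash
python3 go.py
python3 - <<'E'
from h import *
print(ctrl.get_obs()["orientation"].round(2)); shot("wrist","w4")
E
```

```text
[0.5355 0.1291 0.1988] (array([-0.4, -0.8, -1.2]), array([-0.85, -0.99, -1.79])) board rel -0.2195 -0.0008
[-175.36   -4.6   -79.94]
```

View pics/w4.png

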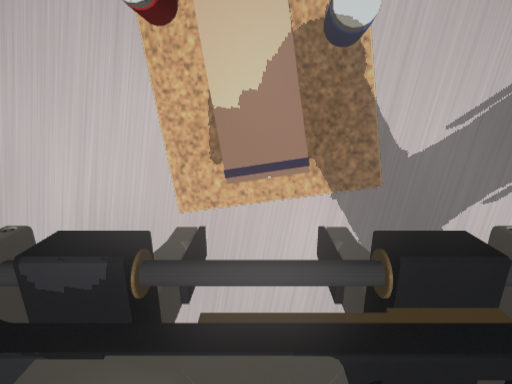

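The wrist view shows the vase mouth edge at (225,175)-(308,165) px, clear ahead of the open fingers at (190,250) and (340,250). The tool is still about 11° short in rotation, so I'll finish that and then descend.

Call:
arm_command(
  steps=[
    {"translation": [0, 0, -1], "rotation": [-0.4, -0.5, -0.9], "claw": 68},
    {"translation": [0, -1, -1], "rotation": [-0.85, -0.99, -1.79], "claw": 68},
    {"translation": [0, -1, -1], "rotation": [-0.85, -0.99, -1.79], "claw": 68},
  ],
)

```text
clock: 12.6
tool_pos: [0.5375, 0.1295, 0.2002]
orientation: [-180.0, 0.1, -70.7]
force: [0.1, -0.3, -1.2]
opening: 0.0679
gripper_force: 0.0
```

Call:
arm_command(
  steps=[
    {"translation": [0, 0, 40], "rotation": [0, 0, 0], "claw": 68},
    {"translation": [0, 0, 80], "rotation": [0, 0, 0], "claw": 68},
    {"translation": [0, 0, 115], "rotation": [0, 0, 0], "claw": 68},
    {"translation": [0, 0, 140], "rotation": [0, 0, 0], "claw": 68},
    {"translation": [0, 0, 155], "rotation": [0, 0, 0], "claw": 68},
  ],
)

```text
clock: 13.1
tool_pos: [0.5351, 0.1288, 0.0429]
orientation: [179.9, -0.1, -70.8]
force: [-0.6, 0.8, -0.4]
opening: 0.068
gripper_force: 0.0
```

```bash
python3 go.py
```

```text
[0.5351 0.1288 0.0429] (array([  -0.3,   -1. , -157.1]), array([ 0.03, -0.01, -0.  ])) board rel -0.2193 -0.0013
```

Call:
arm_command(
  steps=[
    {"translation": [6, 1, 0], "rotation": [0, 0, 0], "claw": 68},
    {"translation": [10, 1, 0], "rotation": [0, 0, 0], "claw": 68},
    {"translation": [13, 1, 0], "rotation": [0, 0, 0], "claw": 68},
    {"translation": [16, 1, 0], "rotation": [0, 0, 0], "claw": 68},
    {"translation": [20, 1, 0], "rotation": [0, 0, 0], "claw": 68},
  ],
)

```text
clock: 13.6
tool_pos: [0.5433, 0.1103, 0.0462]
orientation: [-179.9, 0.1, -70.7]
force: [-2.3, 4.0, 1.3]
opening: 0.0682
gripper_force: 2.2
```

Call:
arm_command(
  steps=[
    {"translation": [5, 0, 0], "rotation": [0, 0, 0], "claw": 68},
    {"translation": [10, 0, 0], "rotation": [0, 0, 0], "claw": 68},
    {"translation": [15, 0, 0], "rotation": [0, 0, 0], "claw": 68},
    {"translation": [20, 0, 0], "rotation": [0, 0, 0], "claw": 68},
    {"translation": [25, 0, 0], "rotation": [0, 0, 0], "claw": 68},
  ],
)

```text
clock: 14.1
tool_pos: [0.552, 0.0867, 0.0461]
orientation: [-179.8, 0.1, -70.7]
force: [-2.5, 5.1, 3.3]
opening: 0.068
gripper_force: 2.8
```

```bash
cat > flat.py <<'E'
from h import *
from plan import bx,by,ez,piv
o=ctrl.get_obs();p=o["tool_pos"]-piv;print("tcp",(p@bx).round(4),(p@by).round(4),o["tool_pos"][2].round(4),"Fx",(o["force"]@bx).round(2),"Fz",o["force"][2].round(2))
im,d,P,C=shot("scene","f%d"%int(o["clock"]*100))
r=(P-piv); Xb=r@bx;Y=r@by;Z=P[:,:,2]
m=(abs(Z-.095)<.006)&(Xb>-.25)&(Xb<.12)&(abs(Y)<.08)
k,l,st,_=cv2.connectedComponentsWithStats(m.astype(np.uint8)); m=l==1+np.argmax(st[1:,4])
c,s,a=cv2.minAreaRect((np.stack([Xb[m],Y[m]],1)*1000).astype(np.float32)); print("vase",m.sum(),np.round(c,1),np.round(s,1),round(a,2),"x",np.percentile(Xb[m],[1,99]).round(4),"y",np.percentile(Y[m],[1,99]).round(4))
E
python3 flat.py
```

```text
tcp -0.174 0.0008 0.0461 Fx -5.66 Fz 3.32
vase 1196 [-48.4  -0.4] [174.5  85.2] 0.32 x [-0.1309  0.0366] y [-0.039   0.0409]
```

Call:
arm_command(
  steps=[
    {"translation": [5, 0, 0], "rotation": [0, 0, 0], "claw": 68},
    {"translation": [10, 0, 0], "rotation": [0, 0, 0], "claw": 68},
    {"translation": [15, 0, 0], "rotation": [0, 0, 0], "claw": 68},
    {"translation": [20, 0, 0], "rotation": [0, 0, 0], "claw": 68},
    {"translation": [25, 0, 0], "rotation": [0, 0, 0], "claw": 68},
  ],
)

```text
clock: 14.65
tool_pos: [0.56, 0.0631, 0.046]
orientation: [-179.9, 0.1, -70.7]
force: [-1.8, 6.0, 4.8]
opening: 0.0681
gripper_force: 2.9
```

Call:
arm_command(
  steps=[
    {"translation": [5, 0, 0], "rotation": [0, 0, 0], "claw": 68},
    {"translation": [10, 0, 0], "rotation": [0, 0, 0], "claw": 68},
    {"translation": [15, 0, 0], "rotation": [0, 0, 0], "claw": 68},
    {"translation": [20, 0, 0], "rotation": [0, 0, 0], "claw": 68},
    {"translation": [24, 0, 0], "rotation": [0, 0, 0], "claw": 68},
  ],
)

```text
clock: 15.15
tool_pos: [0.5679, 0.0403, 0.0459]
orientation: [-179.9, 0.1, -70.7]
force: [-1.2, 6.1, 5.5]
opening: 0.0681
gripper_force: 3.0
```

```bash
python3 flat.py
```

```text
tcp -0.125 0.0006 0.0459 Fx -6.18 Fz 5.45
vase 1152 [1.6 0.5] [172.3  82.7] 0.42 x [-0.0786  0.0858] y [-0.0393  0.0409]
```

Call:
arm_command(
  steps=[
    {"translation": [2, 0, 0], "rotation": [0, 0, 0], "claw": 68},
    {"translation": [4, 0, 0], "rotation": [0, 0, 0], "claw": 68},
    {"translation": [6, 0, 0], "rotation": [0, 0, 0], "claw": 68},
    {"translation": [8, 0, 0], "rotation": [0, 0, 0], "claw": 68},
    {"translation": [9.5, 0, 0], "rotation": [0, 0, 0], "claw": 68},
  ],
)

```text
clock: 15.7
tool_pos: [0.5708, 0.0316, 0.0458]
orientation: [-179.9, 0.1, -70.7]
force: [-1.5, 5.8, 5.3]
opening: 0.0677
gripper_force: 3.1
```

Call:
arm_command(
  steps=[
    {"translation": [1, 0, 0], "rotation": [0, 0, 0], "claw": 68},
    {"translation": [2, 0, 0], "rotation": [0, 0, 0], "claw": 68},
  ],
)

```text
clock: 15.9
tool_pos: [0.5714, 0.0297, 0.0457]
orientation: [-179.9, 0.1, -70.7]
force: [-1.2, 6.2, 5.3]
opening: 0.0679
gripper_force: 3.1
```

Call:
arm_command(
  steps=[
    {"translation": [0.8, 0, 0], "rotation": [0, 0, 0], "claw": 68},
    {"translation": [1.6, 0, 0], "rotation": [0, 0, 0], "claw": 68},
  ],
)

```text
clock: 16.1
tool_pos: [0.5719, 0.0284, 0.0457]
orientation: [-179.9, 0.1, -70.7]
force: [-4.2, 11.2, 6.2]
opening: 0.0681
gripper_force: 6.1
```

Call:
arm_command(
  steps=[
    {"translation": [0.8, 0, 0], "rotation": [0, 0, 0], "claw": 68},
    {"translation": [1.6, 0, 0], "rotation": [0, 0, 0], "claw": 68},
  ],
)

```text
clock: 16.3
tool_pos: [0.572, 0.0283, 0.0458]
orientation: [-179.9, 0.2, -70.7]
force: [-8.3, 20.3, 8.7]
opening: 0.068
gripper_force: 10.8
```

```bash
python3 flat.py
```

```text
tcp -0.1123 0.0004 0.0458 Fx -21.87 Fz 8.74
vase 1140 [14.2  0.2] [ 83.7 171.9] 89.77 x [-0.0653  0.0981] y [-0.0389  0.0407]
```

Force jumped and the tool stopped, so the foot is against the fence. Backing off.

Call:
arm_command(
  steps=[
    {"translation": [-1, 0, 0], "rotation": [0, 0, 0], "claw": 68},
    {"translation": [-2, 0, 0], "rotation": [0, 0, 0], "claw": 68},
    {"translation": [-4, 0, 0], "rotation": [0, 0, 0], "claw": 68},
    {"translation": [-20, 0, 0], "rotation": [0, 0, 0], "claw": 68},
    {"translation": [-50, 0, 0], "rotation": [0, 0, 0], "claw": 68},
  ],
)

```text
clock: 16.85
tool_pos: [0.5551, 0.0727, 0.0448]
orientation: [180.0, 0.0, -70.8]
force: [0.5, 1.2, -0.3]
opening: 0.0681
gripper_force: 0.0
```

Call:
arm_command(
  steps=[
    {"translation": [-20, 0, -40], "rotation": [0, 0, 0], "claw": 68},
    {"translation": [-30, 0, -80], "rotation": [0, 0, 0], "claw": 68},
    {"translation": [-50, 0, -120], "rotation": [0, 0, 0], "claw": 68},
    {"translation": [-80, 0, -150], "rotation": [0, 0, 0], "claw": 68},
    {"translation": [-80, 0, -150], "rotation": [0, 0, 0], "claw": 68},
  ],
)

```text
clock: 17.35
tool_pos: [0.5304, 0.1521, 0.2002]
orientation: [-179.5, 0.1, -70.5]
force: [0.9, 0.9, -0.5]
opening: 0.0679
gripper_force: 0.0
```

```bash
python3 flat.py
python3 - <<'E'
from h import *
from plan import bx,by,piv
im,d,P,C=shot("top","top9")
r=P-piv;Xb=r@bx;Y=r@by;Z=P[:,:,2]
for n,m in(("vase",(abs(Z-.095)<.006)&(Xb>-.15)&(Xb<.12)&(abs(Y)<.06)),("fence",(abs(Z-.065)<.005)&(Xb>.08)&(Xb<.13)&(abs(Y)<.16))):
    c,s,a=cv2.minAreaRect((np.stack([Xb[m],Y[m]],1)*1000).astype(np.float32));print(n,np.round(c,1),np.round(s,1),round(a,2),np.percentile(Xb[m],[1,99]).round(4))
v,u=np.mgrid[:384,:512];m=((Z>.03)&(u<440)&(v<280)&(v>75)).astype(np.uint8)
k,l,s,c=cv2.connectedComponentsWithStats(m)
for i in range(1,k):
    if 100<s[i,4]<2500: print(np.round(cv2.minAreaRect((P[l==i][:,:2]*1000).astype(np.float32))[0],1),s[i,4])
cv2.imwrite("pics/top9c.png",cv2.resize(im[100:250,190:360,::-1],None,fx=4,fy=4))
E
```

```text
tcp -0.2429 0.0019 0.2002 Fx -0.53 Fz -0.52
vase 1447 [-0.3  0.3] [ 84.2 200.2] 89.91 x [-0.0986  0.0978] y [-0.0395  0.0408]
vase [-1.9 -0.7] [200.4  81.8] 0.14 [-0.1002  0.0959]
fence [103.4  -2.2] [259.2  35. ] 89.94 [0.0977 0.1202]
[609.5 -87.5] 2485
[699.5 -48.9] 188
[631.  448.8] 810
[ 599.5 -452.1] 406
[ 525.6 -162. ] 183
[493.4 -59.6] 177
[ 356.9 -431.5] 570
```

View pics/top9c.png

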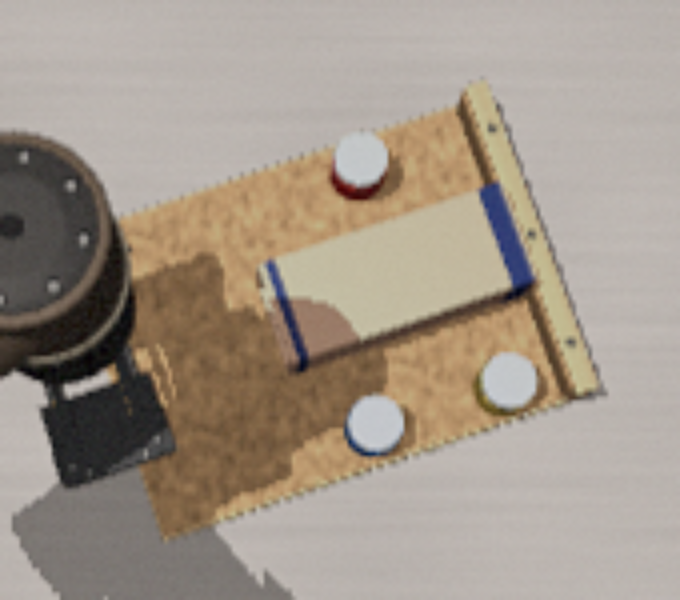

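The top view shows the vase lying square with its foot against the fence at (510,240) px. The jars haven't moved and the gripper is clear.

```bash
python3 -c "
from plant import ctrl
print(ctrl.close_job())"
```

```text
the job is handed in; nothing more can be done
None
```

The vase was eased down onto its front side and pushed back until its foot met the fence, and the job is handed in at about 17 s; the jars, pitcher and kiln post measured unmoved, the bowl wasn't re-measured, and the mug read about 8 mm off its first reading, which I put down to brush noise but didn't check.

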